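# Hold the pouring funnel over the empty lipstick cavity

### The arm

A 6-joint arm with a two-finger parallel gripper is mounted at the origin on the work surface. World frame = base frame: x ahead of the robot, y to its left, z up, the work surface at z = 0. Lengths are in m, angles in degrees, forces in N, time in s.
With the tool pointing down it reaches from about 0.4 to 0.825 m from the base axis. Payload 7 kg.
Tool frame: the origin (TCP) lies midway between the tips of the shut fingers; the grasp point (between the pads) lies ctrl.tcp_to_grasp behind it (ctrl.tcp_to_grasp is the distance from the TCP to the grasp point, in m); z points along the fingers, y is the line along which they close (so a half turn about z gives the same grasp; the last joint's range is limited). The gripper opens to 88 mm and grips with 3 to 60 N. Pads are 19 mm wide; open, the fingers measure 130 mm over their backs; the gripper's body (78 mm by 193 mm) begins 47 mm behind the grasp point.
Start: joints at [-49.67, 20.546, 0.682, 0, -70.136, -16.507], TCP at [0.273, -0.617, 0.202] pointing down, gripper open.
Joint ranges: [-176.03, 176.03], [-82.01, 121.73], [-58.28, 71.71], [-173.87, 95.51], [-174.79, -0.11], [-173.66, 173.66]. Speed limits (degrees/s): [136.94, 136.94, 172.46, 180, 180, 180].

### API

Orientations are given as [roll, pitch, yaw] about the fixed x, y, z axes, in that order (R = Rz(yaw) Ry(pitch) Rx(roll)).
In Python, from plant import ctrl, imaging, close_job gives the robot as it stands.
- The arm moves only by the shell command python3 -m crank 'ROWS'. ROWS is JSON, a list of rows, each a list of 3 entries, a list of its own where there are three numbers: the shift along the world's x, y, z in m, then the turn, a rotation vector about the world's x, y, z in degrees, then the opening, from -1 (shut) to 1 (fully open), so that 0 is half open. A call has 1 to 12 rows; each row shifts and turns the commanded pose from where the row before left it; what a row does not reach is not made up. A row lasts 1/10 s, in which the tool goes at most 50 mm and 8.59 degrees, less where a joint would pass 70% of its speed; a pose out of reach is approached as far as the arm can. A call is refused whole if a number of a shift passes 0.05 or a number of a turn 8.59, either way. A call with a gripper value outside its range is refused whole. The fingers move at their own pace and stop on an object; the grip force is fixed at half the most. Time passes only in rows, so rows that do not move let the fingers close. It gives the time, the measured TCP pose, the force, the opening and the grip force at its end, in the units of the state.
- ctrl.get_obs(): the state, without advancing time (a new reading comes with each control period).
- imaging.snapshot(name): name is "side" or "top" or "wrist"; returns (picture, depth): 420x560x3 uint8, blue, green, red; 420x560 float32, m along the optical axis (not along the pixel's ray), 0 where there is no reading.
- imaging.camera_model(name): a dict with "mtx" (3x3 intrinsics, pixels), "R" (3x3) and "t" (3): a world point X has camera coordinates R X + t. Camera axes: x right, y down, z forward; pixel columns grow to the right and rows downward; lengths in m; the calibration is good to about 2 mm. A picture is of the moment at which its call begins: read the wrist's pose just before it. camera_model takes no time and is no camera call; for the wrist camera it gives the pose at the moment of the call.
- close_job(): hands the job in; it is judged then, once.
The state is a dict: "clock": time; "joint_pos": joint angles; "qvel": joint speeds; "tau": joint torques, N m; "tool_pos": TCP position; "orientation": TCP orientation; "force": force on the tool from outside, world axes, zero at the start; "moment": the same for the moment, N m; "opening": finger opening in m; "gripper_force": force on a finger pad.
Only numpy, scipy, OpenCV 4.12 (cv2) and the standard library are available. Lean on these libraries where they do the work, as an engineer would, in place of code of your own. Each camera call takes 0.05 s, during which the arm holds its last target. There are 200 camera calls.

### The job

Gently swing the mould station's clear cover all the way open onto its stop and leave it there. Then lift the blue-handled funnel out of its stand, carry it across clear of the things standing in between, without disturbing them, and hold it upright, still, with the spout centred about 10 mm above the one empty cavity of the mould, never letting the funnel touch the station, so that a colleague can pour. Finish while still holding it there: do not set it down or let go.

Things in the scene. Friction and masses are not known exactly. Their poses are not given: they have to be found in the camera images.
- station: Fixed mould station: black tray 140 (x) x 190 (y) mm, rim 46 mm high. Origin: centre of its underside; x from front edge (nearest the robot) to hinge edge, z up. In it an aluminium mould, top face 50 mm above the table, hinge blocks 54 mm. Three 18 mm cavities at station x = -15, y = -42, 0, +42 mm: two filled with set red lipstick to 2 mm below the face, one empty (dark); which one varies.
- cover (a joint): Angle of the clear cover, rad: 0 = closed (level), grows as its front edge rises, 1.8 = fully open on its stop, leaning a little past upright. Starts closed or ajar (up to 0.5). The hinge is stiff: it stays at any angle; turning it takes about 2 to 3 N at the grip.
- cover_hinge (a point): Middle of the cover's hinge axis: at station x = +64 mm, y = 0, 56 mm above the table. The axis is level, along the station's y. The clear panel is 186 mm wide, reaches 126 mm from the axis and is 5 mm thick (7 mm at its grey front edge).
- cover_bead (a point): Centre of the cover's orange grip: a bar 14 mm thick, 36 mm long, parallel to the hinge axis, 157 mm from it, on a 12 mm wide stem beyond the cover's front edge, in its plane. Pinched by its two flat ends from above it can turn between the fingers as the cover swings, so the gripper may point down all the way.
- funnel: Loose steel funnel, 56 to 112 g. Origin: centre of the spout's tip (lowest point); z up its axis. Spout 10 mm across, 30 mm long, then a cone to a 56 mm rim 68 mm above the tip. Blue handle along its -x: 27 to 87 mm from the axis, 10 mm thick (y), 46 to 68 mm above the tip. Starts upright in its stand, tip 29 mm above the table, handle towards the robot's side (-x) within 0.5 rad.
- funnel_grip (a point): Point in the funnel's blue handle for the grasp: 62 mm from the funnel's axis towards -x, 57 mm above the spout tip; close the fingers along the funnel's y over the 10 mm thickness. Fixed to the funnel.
- stand: Stand for the funnel, fixed: an upright steel tube 40 mm outside, 34 mm inside, top 76 mm above the table, on a round foot 80 mm across and 6 mm thick. Origin: centre of its underside. The spout hangs inside: lift the funnel straight up at least 60 mm to clear it.
- cavity_empty: The one empty cavity of the mould, the target. Origin: centre of its mouth, level with the mould's top face (50 mm above the table). 18 mm across, dark inside, fixed.
- cavity_full_a: A filled cavity, red, fixed. Origin: centre of its mouth, on the mould's top face. 18 mm across.
- cavity_full_b: The other filled cavity, red, as cavity_full_a.
- beaker: Bystander: empty glass beaker, 64 mm across, 90 mm tall, loose. Origin: centre of its underside. The three bystanders stand in a row between stand and station, in any order.
- bottle: Bystander: amber bottle with black cap, 52 mm across, 125 mm tall, loose. Origin: centre of its underside.
- rack: Bystander: clear block 66 x 66 x 50 mm holding four upright lipsticks, 102 mm tall in all, loose. Origin: centre of its underside.

How it is judged:
By the outcome, as a careful person would: the job done as asked, in the order asked, and still so for the second after the job is handed in, while the arm keeps its last pose, push and grip.
It also fails if it takes over 69 s, if anything falls off the work surface, if the arm or the gripper's body presses on something with over 40 N, if the wrist force passes 120 N, or if a joint passes its speed limit or range.

## Working session

There is one attempt and no reset: what is moved stays moved. The work goes in short steps, Python scripts to look and compute and a shell command to move; the robot and the scene stay as the last step left them, time stands still between calls to the robot, and variables do not carry over. Pictures are saved under pics/ and viewed, at most 12 in all, crops included, and the job is handed in when it is done.

```bash
mkdir -p pics; ls; python3 - <<'E'
from plant import ctrl, imaging
import cv2,numpy as np
o=ctrl.get_obs();print(o,ctrl.tcp_to_grasp)
for n in("top","side"):
    p,d=imaging.snapshot(n);cv2.imwrite(f"pics/{n}0.png",p);np.savez(f"{n}0.npz",p=p,d=d,**imaging.camera_model(n));print(n,imaging.camera_model(n))
E
```

```text
pics
{'clock': 0.0, 'joint_pos': array([-4.96714668e+01,  2.05913935e+01,  6.32961674e-01, -1.96437594e-02,
       -7.01348702e+01, -1.65071412e+01]), 'qvel': array([ 0.03721511, -0.08658029, -0.03496638,  0.06152498,  0.0028554 ,
       -0.01803551]), 'tau': array([-4.05343872e-04, -5.82710123e+01,  2.93040562e+01,  6.99718907e+00,
        6.58313889e-03, -1.79835492e-04]), 'tool_pos': array([ 0.27238046, -0.61702266,  0.20071851]), 'orientation': array([ 1.79905296e+02, -8.80769011e-03, -1.56185291e+02]), 'force': array([-0.21321848,  0.02965031, -0.09464172]), 'moment': array([ 0.00297689, -0.04425742, -0.0266135 ]), 'gripper_force': 0.0, 'opening': 0.08777724990526523} 0.0188
top {'mtx': array([[400.51297513,   0.        , 270.99381947],
       [  0.        , 400.51297513, 220.32538982],
       [  0.        ,   0.        ,   1.        ]]), 'R': array([[ 0.00612563, -0.99994305,  0.00873895],
       [-0.98441673, -0.00756593, -0.17568851],
       [ 0.17574463, -0.00752656, -0.98440702]]), 't': array([0.03691817, 0.5432508 , 0.67718594])}
side {'mtx': array([[379.64601029,   0.        , 271.76163126],
       [  0.        , 379.64601029, 204.11960961],
       [  0.        ,   0.        ,   1.        ]]), 'R': array([[ 0.91675546, -0.39908868, -0.01696037],
       [-0.223998  , -0.47846787, -0.84905441],
       [ 0.33073301,  0.78217436, -0.5280331 ]]), 't': array([-0.45121158,  0.21337449,  0.58319521])}
```

View pics/top0.png

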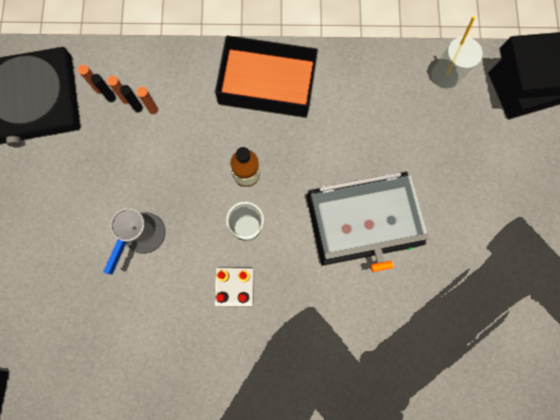

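View pics/side0.png

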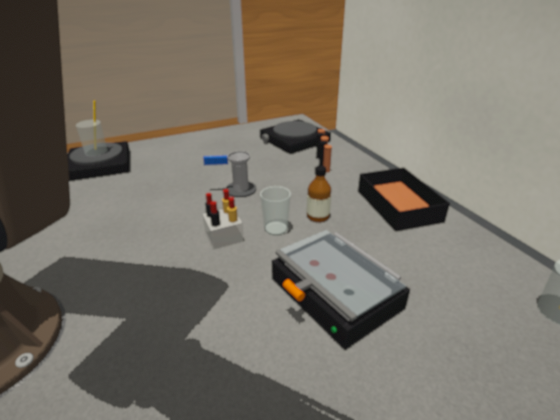

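Top view: the funnel is at (128,224) with its handle towards (110,270), and the empty cavity is at (391,220), the rightmost one. The orange bead is at (382,266). The bystanders are at (245,165), (245,221) and (234,287). The side view agrees, and the cover is closed or nearly so.

```bash
cat > h.py <<'E'
import numpy as np,cv2
def ray(c,uv):
    R,t=c['R'],c['t'];o=-R.T@t
    return o,R.T@np.linalg.solve(c['mtx'],[uv[0],uv[1],1.])
def onz(c,uv,z):
    o,d=ray(c,uv);return o+d*(z-o[2])/d[2]
def tri(c1,u1,c2,u2):
    o1,d1=ray(c1,u1);o2,d2=ray(c2,u2)
    s=np.linalg.lstsq(np.c_[d1,-d2],o2-o1,rcond=None)[0]
    a,b=o1+d1*s[0],o2+d2*s[1];return (a+b)/2,np.linalg.norm(a-b)
def blobs(p,lo,hi,amin=15):
    m=cv2.inRange(cv2.cvtColor(p,cv2.COLOR_BGR2HSV),np.array(lo),np.array(hi))
    n,l,s,c=cv2.connectedComponentsWithStats(m)
    return [(c[i],s[i]) for i in range(1,n) if s[i,4]>=amin],m
E
python3 - <<'E'
from h import *
T=dict(np.load("top0.npz"));S=dict(np.load("side0.npz"))
np.set_printoptions(precision=4,suppress=True)
for n,c in(("top",T),("side",S)):
    for k,lo,hi in(("or",(5,200,170),(20,255,255)),("bl",(105,150,80),(130,255,255)),("red",(0,50,60),(10,200,255)),("red2",(170,40,60),(180,255,255))):
        print(n,k,[(b[0],b[1]) for b in blobs(c['p'],lo,hi)[0]])
# funnel handle top outline
_,m=blobs(T['p'],(105,150,80),(130,255,255))
q=np.argwhere(m)[:,::-1]; q=q[(q[:,0]<150)]
P=np.array([onz(T,u,.097)[:2] for u in q]);c=P.mean(0);u=np.linalg.svd(P-c)[2][0];print("handle",c,u,np.degrees(np.arctan2(u[1],u[0])),((P-c)@u).min(),((P-c)@u).max())
for n,uv,z in(("full1",(347,229),.048),("full2",(369,224.5),.048),("empty",(391.5,220),.05),("rimc",(128,224),.097),("beaker",(246,220),.09),("bottlecap",(243,155),.125),("rackc",(234,286),.08)):
    print(n,onz(T,uv,z))
g=cv2.cvtColor(T['p'],cv2.COLOR_BGR2GRAY)
cv2.imwrite("pics/crop.png",np.hstack([cv2.resize(T['p'][165:285,295:435],None,fx=3.2,fy=3.2,interpolation=2),cv2.resize(T['p'][200:284,95:175],None,fx=4,fy=4,interpolation=2)[:336].repeat(1,0) if 0 else cv2.resize(T['p'][200:320,95:175],None,fx=3.2,fy=3.2,interpolation=2)]))
E
```

```text
top or [(array([381.4898, 265.7007]), array([371, 261,  22,  10, 147], dtype=int32)), (array([222.5769, 275.3077]), array([218, 271,   8,   9,  26], dtype=int32)), (array([243.    , 275.5714]), array([239, 272,   9,   8,  28], dtype=int32))]
top bl [(array([114.2598, 256.5587]), array([104, 240,  22,  34, 281], dtype=int32))]
top red [(array([266.7963,  77.8981]), array([221,  49,  93,  56, 481], dtype=int32)), (array([89.3333, 78.8503]), array([ 78,  65,  23,  29, 147], dtype=int32)), (array([117.7975,  89.9571]), array([107,  76,  22,  28, 163], dtype=int32)), (array([148.7723, 102.6733]), array([137,  89,  21,  25, 202], dtype=int32)), (array([368.6575, 224.0685]), array([364, 220,  10,   9,  73], dtype=int32)), (array([346.1   , 228.4143]), array([342, 224,   9,  10,  70], dtype=int32)), (array([375.0435, 264.087 ]), array([370, 261,  15,  11,  23], dtype=int32)), (array([218.2632, 297.8947]), array([215, 293,  10,   9,  19], dtype=int32)), (array([242.2143, 297.6071]), array([238, 293,  10,  10,  28], dtype=int32))]
top red2 []
side or [(array([292.4294, 288.1411]), array([284, 
[... 465 characters left out ...]
4.9231]), array([222, 188,  13,  19,  78], dtype=int32)), (array([210.9314, 201.7941]), array([205, 192,  13,  22, 102], dtype=int32)), (array([314.0417, 262.625 ]), array([311, 261,   7,   4,  24], dtype=int32)), (array([330.4194, 276.1613]), array([327, 274,   8,   5,  31], dtype=int32)), (array([297.3333, 285.6667]), array([291, 279,  13,  13,  18], dtype=int32))]
side red2 []
handle [0.4714 0.2998] [-0.9337  0.3581] 159.01375749217493 -0.028388934716268542 0.02885297093008919
full1 [ 0.5281 -0.0967  0.048 ]
full2 [ 0.5367 -0.1369  0.048 ]
empty [ 0.5449 -0.1775  0.05  ]
rimc [0.5261 0.2809 0.097 ]
beaker [0.5357 0.0836 0.09  ]
bottlecap [0.6392 0.0885 0.125 ]
rackc [0.4248 0.1023 0.08  ]
```

View pics/crop.png

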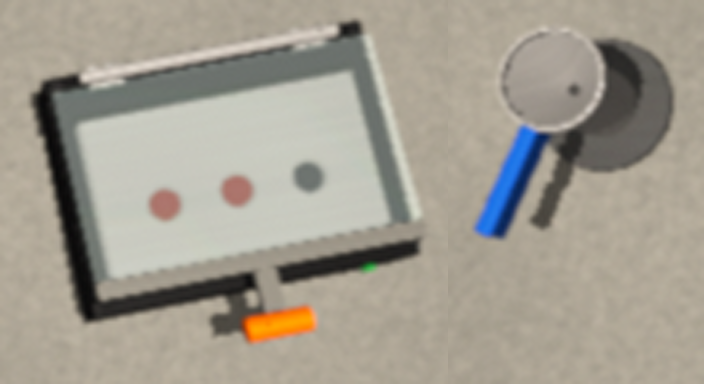

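```bash
python3 - <<'E'
from h import *
T=dict(np.load("top0.npz"));S=dict(np.load("side0.npz"))
np.set_printoptions(precision=4,suppress=True)
print("bead",tri(T,(381.49,265.7),S,(292.43,288.14)))
print("hand",tri(T,(114.26,256.56),S,(215.17,159.72)))
a=tri(T,(368.66,224.07),S,(330.42,276.16));b=tri(T,(346.1,228.41),S,(314.04,262.63));print(a,b)
f1=onz(T,(346.1,228.4),.048)[:2];f2=onz(T,(368.66,224.07),.048)[:2];g=onz(T,(391.5,220),.05)[:2]
y=(f1-g);print(f1,f2,g,np.linalg.norm(y));y/=np.linalg.norm(y);x=np.array([y[1],-y[0]]);yaw=np.degrees(np.arctan2(x[1],x[0]))
cen=(f1+f2+g)/3;h=cen+.079*x;print("yaw",yaw,"hinge",h,"corners")
# hinge-edge/ front-corner pixel checks, rim z .046
for uv in((308,192.5),(406,173),(426,241),(322,263.5)):
    P=onz(T,uv,.046)[:2]-cen; print(P@x*1e3-15,P@y*1e3)
B=tri(T,(381.49,265.7),S,(292.43,288.14))[0];d=B[:2]-h;print("bead rel",d@x,d@y,B[2]-.056,np.arctan2(B[2]-.056,-d@x))
E
```

```text
bead (array([ 0.4616, -0.1521,  0.0631]), np.float64(0.00026723281491487604))
hand (array([0.4735, 0.3049, 0.0832]), np.float64(0.001929580195888156))
(array([ 0.5386, -0.1372,  0.0455]), np.float64(0.001584693170503775)) (array([ 0.5304, -0.096 ,  0.0455]), np.float64(0.0017776856231541244))
[ 0.5292 -0.0951] [ 0.5374 -0.1363] [ 0.5449 -0.1775] 0.08382687991322788
yaw 10.790971038653911 hinge [ 0.6148 -0.1215] corners
63.07854864810537 96.26368406981202
66.99326911939714 -90.60126823794884
-63.37652497512232 -95.7069445207705
-69.07511745343959 97.35947879561101
bead rel -0.1561734140748865 -0.00142050318770141 0.00711817247678017 0.045547121615763936
```

```bash
python3 -m crank '[[[0.01,0.025,-0.003],[0,0,-1.1],1],[[0.016,0.04,-0.004],[0,0,-1.1],1],[[0.016,0.04,-0.004],[0,0,-1.1],1],[[0.016,0.04,-0.004],[0,0,-1.1],1],[[0.016,0.04,-0.004],[0,0,-1.1],1],[[0.016,0.04,-0.004],[0,0,-1.1],1],[[0.017,0.04,-0.004],[0,0,-1.1],1],[[0.017,0.04,-0.004],[0,0,-1.1],1],[[0.017,0.04,-0.004],[0,0,-1.1],1],[[0.017,0.04,-0.004],[0,0,-1.1],1],[[0.017,0.04,-0.002],[0,0,-1.1],1],[[0.014,0.04,0],[0,0,-0.7],1]]'; python3 -m crank '[[[0,0,0],[0,0,0],1],[[0,0,0],[0,0,0],1],[[0,0,0],[0,0,0],1]]'
python3 - <<'E'
from plant import ctrl, imaging
from h import *
np.set_printoptions(precision=4,suppress=True)
c=imaging.camera_model("wrist");p,d=imaging.snapshot("wrist");cv2.imwrite("pics/w1.png",p)
print(ctrl.get_obs()['tool_pos'],ctrl.get_obs()['orientation'])
for b in blobs(p,(5,200,120),(20,255,255),100)[0]: print(b,onz(c,b[0],.068))
E
```

```text
clock: 1.3
tool_pos: [0.4618, -0.1507, 0.1603]
orientation: [180.0, -0.0, -169.0]
force: [0.7, -0.5, 0.9]
opening: 0.0878
gripper_force: 0.0
clock: 1.6
tool_pos: [0.4612, -0.1529, 0.1605]
orientation: [180.0, -0.0, -169.0]
force: [-0.3, 0.1, -0.1]
opening: 0.0876
gripper_force: 0.0
[ 0.4611 -0.1532  0.1605] [ 179.9973   -0.0269 -169.0273]
(array([281.4164, 196.8532]), array([259, 192,  45,  11, 293], dtype=int32)) [ 0.4614 -0.1521  0.068 ]
```

View pics/w1.png

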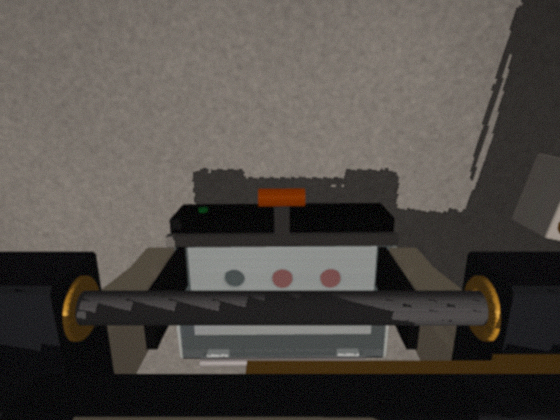

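The bead shows at (281,197) in the wrist view, which agrees with the stereo fix to about 1 mm. Next I descend and pinch it.

```bash
python3 -m crank '[[[0,0,-0.015],[0,0,0],0.6],[[0,0,-0.02],[0,0,0],0.4],[[0,0,-0.02],[0,0,0],0.3],[[0,0,-0.02],[0,0,0],0.3],[[0,0.001,-0.02],[0,0,0],0.3],[[0,0,-0.014],[0,0,0],0.3],[[0,0,-0.008],[0,0,0],0.3],[[0,0,0],[0,0,0],0.3],[[0,0,0],[0,0,0],0.2]]'; python3 -m crank '[[[0,0,0],[0,0,0],0.1],[[0,0,0],[0,0,0],0],[[0,0,0],[0,0,0],-0.1],[[0,0,0],[0,0,0],-0.2],[[0,0,0],[0,0,0],-0.3],[[0,0,0],[0,0,0],-0.5],[[0,0,0],[0,0,0],-0.5],[[0,0,0],[0,0,0],-0.5]]'
```

```text
clock: 2.55
tool_pos: [0.4618, -0.152, 0.0441]
orientation: [-180.0, 0.0, -169.0]
force: [-0.6, -0.6, -0.4]
opening: 0.0543
gripper_force: 0.0
clock: 3.35
tool_pos: [0.4617, -0.1514, 0.0437]
orientation: [180.0, 0.0, -169.0]
force: [-0.3, -0.4, 1.1]
opening: 0.0221
gripper_force: 0.5
```

```bash
python3 - <<'E'
from plant import ctrl, imaging
from h import *
print(ctrl.get_obs())
p,d=imaging.snapshot("wrist");q,d=imaging.snapshot("side");t,d=imaging.snapshot("top")
cv2.imwrite("pics/w2.png",np.hstack([cv2.resize(q[220:350,210:370],(400,325)),cv2.resize(t[190:300,310:440],(384,325))]))
cv2.imwrite("pics/w2w.png",p)
E
```

```text
{'clock': 3.35, 'joint_pos': array([ 5.09067841e+00,  1.25407224e+01, -3.45261844e+01, -4.08240652e-03,
       -4.29287572e+01, -8.40623344e+01]), 'qvel': array([-0.1357422 , -0.03838562, -0.0471337 ,  0.03212058, -0.03900021,
        0.07218679]), 'tau': array([-5.31690574e-03, -3.86043835e+01,  2.07949466e+01,  4.89734977e+00,
       -1.01108055e-01,  1.27813819e-04]), 'tool_pos': array([ 0.46168245, -0.15141156,  0.04367212]), 'orientation': array([ 1.79997683e+02,  4.60027811e-03, -1.68974645e+02]), 'force': array([-0.33559636, -0.3661284 ,  1.07743205]), 'moment': array([-0.02627613,  0.00658651, -0.00634275]), 'gripper_force': 0.5108522996306419, 'opening': 0.022079158029147488}
```

View pics/w2.png

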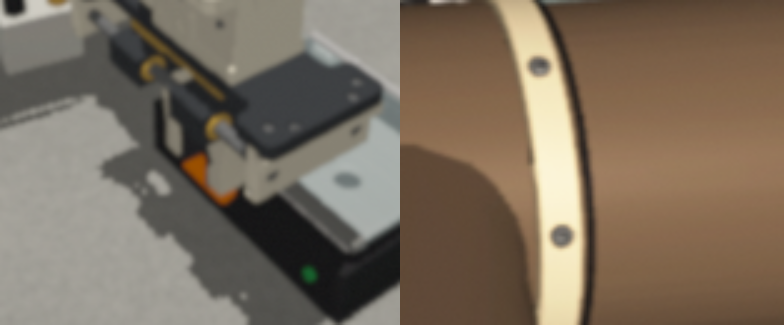

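View pics/w2w.png

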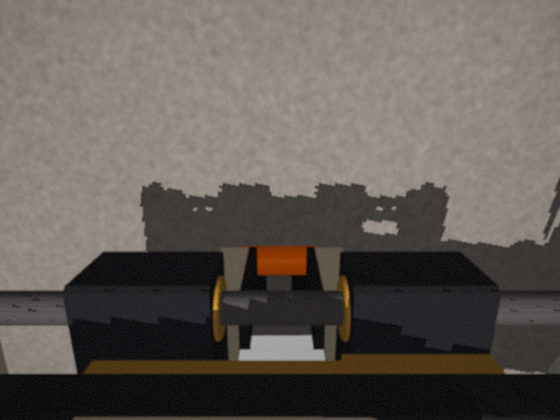

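```bash
python3 - <<'E'
from plant import ctrl, imaging
from h import *
np.set_printoptions(precision=4,suppress=True)
c=imaging.camera_model("wrist");p,d=imaging.snapshot("wrist");s=imaging.camera_model("side");q,e=imaging.snapshot("side")
print(c['mtx'][0,0],-c['R'].T@c['t'],c['R'][2])
o=ctrl.get_obs()['tool_pos'];G=o+[0,0,.0188]
yv=np.array([-np.sin(.192),np.cos(.192),0])
def pr(c,X):
    v=c['mtx']@(c['R']@X+c['t']);return v[:2]/v[2],v[2]
for n,cc in(("w",c),("s",s)):
    print(n,"tcp",pr(cc,o),"grasp",pr(cc,G),"+-11",pr(cc,G+.011*yv)[0],pr(cc,G-.011*yv)[0],"+-18",pr(cc,G+.018*yv)[0],pr(cc,G-.018*yv)[0])
for cc,im,dd in((c,p,d),(s,q,e)):
  for b,m in [(b,None) for b in blobs(im,(4,180,80),(20,255,255),40)[0]]:
    u=b[0];z=dd[int(u[1]),int(u[0])];ro,rd=ray(cc,u);print(b,z,ro+rd*z)
E
```

```text
375.3960451994238 [ 0.3861 -0.1657  0.2271] [ 0.2806  0.0554 -0.9582]
w tcp (array([280.1267, 243.4899]), np.float64(0.19772678556677736)) grasp (array([280.0191, 258.753 ]), np.float64(0.17971185750089924)) +-11 [302.9956 258.7927] [257.0403 258.7133] +-18 [317.6158 258.818 ] [242.4162 258.6881]
s tcp (array([292.0115, 296.98  ]), np.float64(0.5943614382500032)) grasp (array([292.1483, 288.1883]), np.float64(0.5844344160399318)) +-11 [287.8851 284.0771] [296.5261 292.41  ] +-18 [285.2298 281.5165] [299.3738 295.1561]
(array([281.1374, 259.9753]), array([ 257,  246,   50,   30, 1419], dtype=int32)) 0.17442991 [ 0.4599 -0.1513  0.0674]
(array([217.1636, 306.8255]), array([214, 277,   9,  63, 275], dtype=int32)) 0.08176341 [ 0.433  -0.1707  0.1552]
(array([344.9867, 304.8233]), array([338, 277,  12,  63, 300], dtype=int32)) 0.08337164 [ 0.428  -0.1431  0.1536]
(array([349.8382, 363.9338]), array([341, 355,  21,  18, 136], dtype=int32)) 0.07875862 [ 0.4371 -0.141   0.1612]
(array([370.5859, 360.9293]), array([360, 355,  21,  14,  99], dtype=int32)) 0.07951211 [ 0.4362 -0.1366  0.1604]
(
[... 662 characters left out ...]
9 -0.165   0.1633]
(array([258.1186, 367.4237]), array([250, 362,  16,  11,  59], dtype=int32)) 0.07650161 [ 0.44   -0.1599  0.1633]
(array([283.549 , 367.2745]), array([266, 362,  40,  11, 153], dtype=int32)) 0.077757925 [ 0.4398 -0.1547  0.1623]
(array([315.3814, 366.5424]), array([302, 362,  26,  11, 118], dtype=int32)) 0.07763504 [ 0.4383 -0.1483  0.1623]
(array([335.2353, 366.7647]), array([330, 362,  10,  11,  51], dtype=int32)) 0.07721136 [ 0.4373 -0.1443  0.1627]
(array([228.7619, 204.0714]), array([225, 198,   9,  12,  42], dtype=int32)) 0.74766845 [0.4382 0.0845 0.0882]
(array([291.1261, 290.4958]), array([283, 281,  22,  21, 119], dtype=int32)) 0.57898915 [ 0.4576 -0.1561  0.0634]
```

```bash
python3 - <<'E'
from plant import ctrl, imaging
from h import *
np.set_printoptions(precision=1,suppress=True)
o=ctrl.get_obs()['tool_pos'];G=o+[0,0,.0188]
a=.192;Rz=np.array([[np.cos(a),np.sin(a),0],[-np.sin(a),np.cos(a),0],[0,0,1]])
for n in("side","wrist"):
    c=imaging.camera_model(n);p,d=imaging.snapshot(n)
    v,u=np.nonzero(d>0);z=d[v,u]
    X=(np.linalg.inv(c['mtx'])@np.c_[u,v,np.ones(len(u))].T*z-c['t'][:,None]).T@c['R'];L=(X-G)@Rz.T*1e3
    h=cv2.cvtColor(p,cv2.COLOR_BGR2HSV)[v,u];org=(h[:,0]<21)&(h[:,0]>3)&(h[:,1]>180)&(h[:,2]>60)
    box=(abs(L[:,0])<35)&(abs(L[:,1])<45)&(L[:,2]>-25)&(L[:,2]<30)
    for k,m in(("orange",box&org),("other",box&~org)):
        Q=L[m];print(n,k,len(Q))
        for zz in range(-25,30,5):
            w=Q[(Q[:,2]>=zz)&(Q[:,2]<zz+5)]
            for s,e in((-45,-9),(-9,9),(9,45)):
                r=w[(w[:,1]>=s)&(w[:,1]<e)]
                if len(r)>3: print(zz,s,len(r),"x",np.percentile(r[:,0],[3,50,97]),"y",np.percentile(r[:,1],[3,50,97]))
E
```

```text
side orange 110
-10 -45 11 x [-4.4 -0.2  5. ] y [-21.  -20.3 -19.5]
-10 -9 4 x [-7.  -6.6 -6.2] y [-2.6  0.3  6.3]
-5 -45 16 x [-7.7 -6.7  4.2] y [-21.  -19.9 -10.4]
-5 -9 15 x [-7.5 -7.  -6.2] y [-5.8  1.8  8.8]
-5 9 6 x [-7.7 -6.6 -5.9] y [ 9.4 10.9 15.1]
0 -9 39 x [-6.9 -4.5  1.6] y [-4.2  3.1  8.6]
0 9 8 x [-9.8 -5.5  3. ] y [ 9.7 10.4 12.3]
5 -9 5 x [-5.3 -1.8  1.9] y [5.2 8.4 8.6]
side other 446
-25 -45 32 x [21.9 22.8 23.7] y [-44.  -31.6  -9.6]
-25 -9 4 x [22.5 22.7 23.4] y [-8.2 -6.9 -4.5]
-20 -45 83 x [22.8 28.3 34.2] y [-44.1 -35.6 -26.3]
-10 -45 4 x [31.  31.3 31.7] y [-43.  -39.8 -34.1]
-5 -45 20 x [-4.6 31.  34.1] y [-44.9 -39.2 -16.4]
0 -45 5 x [-4.9 33.6 34.9] y [-43.  -40.7 -15.9]
5 -45 16 x [-11.9 -10.    6.8] y [-28.  -26.8 -13.2]
5 9 20 x [-11.7  -5.3   5.3] y [ 9.6 10.3 18. ]
10 -45 42 x [-12.1  -7.4   5.8] y [-28.6 -27.5 -13.4]
10 9 34 x [-12.5 -10.3   0.8] y [ 9.2 10.8 23.4]
15 -45 37 x [-12.4  -9.2   5.8] y [-28.4 -27.4 -13.9]
15 9 23 x [-12.2 -10.3  -2. ] y [ 9.7 12.2 22.9]
20 -45 40 x [-12.  -9.   5.] y [-28.8 -27.4 -14.5]
20 9 30 x [-12.6 -10.6  -4.5] y [ 9
[... 882 characters left out ...]
9 63 x [23.6 24.6 26.2] y [ 9.1 11.3 13.5]
-5 -45 19 x [-5.9 -5.5 -5.3] y [-18.4 -16.3 -11.8]
-5 9 5 x [-6.2 -6.1 -6. ] y [13.4 16.6 17.1]
0 -9 399 x [ 7.3 11.7 15.7] y [-6.3 -0.5  5.3]
5 -45 28 x [-9.6 -9.  -6.3] y [-15.5 -12.4 -10.7]
5 9 24 x [-9.4 -9.  -5.4] y [11.8 13.4 15. ]
10 -45 159 x [-11.  -10.3   7.3] y [-25.5 -16.7 -10.4]
10 9 170 x [-11.  -10.4   7.6] y [11.7 17.5 26.8]
15 -45 200 x [-11.  -10.2   3.6] y [-23.5 -15.4 -10.4]
15 9 187 x [-11.  -10.4   3.1] y [11.7 16.6 24.8]
20 -45 185 x [-10.9 -10.1  -1. ] y [-22.2 -14.7 -10.4]
20 9 203 x [-11.1 -10.4  -0.3] y [11.7 16.5 23.8]
25 -45 246 x [-10.9  -9.2  -2.9] y [-21.5 -15.8 -10.4]
25 9 242 x [-11.2  -9.4  -3.9] y [11.7 17.  23. ]
```

Depth from both cameras shows the fingertips at about z = 0.067, resting just above the bead rather than around it. I reopen, go about 20 mm lower and pinch again.

```bash
python3 -m crank '[[[0,0,0.004],[0,0,0],0.3],[[0,0,0],[0,0,0],0.3],[[0,0,0],[0,0,0],0.3],[[0,0,0],[0,0,0],0.3],[[0,0,0],[0,0,0],0.3]]'; cat > f.py <<'E'
from plant import ctrl, imaging
from h import *
np.set_printoptions(precision=1,suppress=True)
o=ctrl.get_obs();yaw=np.radians(o['orientation'][2]+180);o=o['tool_pos'];a=yaw
Rz=np.array([[np.cos(a),np.sin(a),0],[-np.sin(a),np.cos(a),0],[0,0,1]])
c=imaging.camera_model("side");p,d=imaging.snapshot("side")
v,u=np.nonzero(d>0);z=d[v,u]
X=(np.linalg.inv(c['mtx'])@np.c_[u,v,np.ones(len(u))].T*z-c['t'][:,None]).T@c['R'];L=(X-o)@Rz.T*1e3
b=(abs(L[:,0])<16)&(abs(L[:,1])<75)&(L[:,2]>-15)&(L[:,2]<70);L=L[b]
for zz in range(-15,70,5):
    w=L[(L[:,2]>=zz)&(L[:,2]<zz+5)]
    print("z rel tcp",zz,len(w),[ (s,len(r),r.mean(0)) for s in range(-75,75,15) for r in [w[(w[:,1]>=s)&(w[:,1]<s+15)]] if len(r)>2])
E
python3 f.py
```

```text
clock: 4.2
tool_pos: [0.4615, -0.1515, 0.0476]
orientation: [180.0, -0.0, -169.0]
force: [0.1, 0.2, 0.4]
opening: 0.0545
gripper_force: 0.0
z rel tcp -15 0 []
z rel tcp -10 0 []
z rel tcp -5 0 []
z rel tcp 0 0 []
z rel tcp 5 11 [(-30, 5, array([ -3. , -20.8,   8.1])), (0, 4, array([-6.4,  9.1,  9.1]))]
z rel tcp 10 46 [(-30, 9, array([ -6.3, -18.9,  13. ])), (-15, 17, array([-5.7, -7.5, 13.5])), (0, 20, array([-1.6,  5.6, 13.2]))]
z rel tcp 15 125 [(-30, 14, array([ -4.5, -18.4,  17.3])), (-15, 59, array([-1.5, -6.5, 17.6])), (0, 51, array([-1.7,  7.4, 17.7]))]
z rel tcp 20 19 [(-15, 3, array([ -2.1, -10. ,  20.3])), (0, 5, array([-1.5,  4.5, 20.2])), (15, 9, array([-2.8, 26.5, 24. ]))]
z rel tcp 25 51 [(-45, 20, array([ -7.5, -40.6,  27.7])), (15, 23, array([-4.2, 26.5, 27.4])), (30, 7, array([-11.6,  35.4,  27.5]))]
z rel tcp 30 65 [(-45, 30, array([ -9.4, -40.9,  32.5])), (15, 23, array([-4.9, 26.8, 32.4])), (30, 10, array([-11.8,  35.2,  32.3]))]
z rel tcp 35 62 [(-45, 25, array([-10.3, -39.4,  37.4])), (15, 21, array([-5.3, 26.7, 37.6])), (30, 14, array([-11.9,  35.8,  37.7]))]

[... 384 characters left out ...]
5]))]
z rel tcp 50 49 [(-60, 4, array([-10.7, -46. ,  52.3])), (-45, 14, array([-11.7, -38.5,  52.5])), (15, 20, array([-5.4, 26.2, 52.8])), (30, 10, array([-11.7,  37. ,  52.5]))]
z rel tcp 55 49 [(-60, 6, array([-11.5, -46.5,  57.2])), (-45, 15, array([-11.7, -39.3,  57.5])), (15, 12, array([-6.6, 26.4, 57.7])), (30, 16, array([-11.9,  35. ,  57.4]))]
z rel tcp 60 45 [(-60, 5, array([-11.2, -46.4,  61.9])), (-45, 9, array([-11.8, -41.2,  62.4])), (15, 17, array([-5.8, 27.3, 62.3])), (30, 14, array([-12.1,  38.1,  62.6]))]
z rel tcp 65 51 [(-60, 6, array([-11.7, -47. ,  67.7])), (-45, 5, array([-11.6, -42.3,  66.8])), (15, 21, array([-0.3, 27.3, 67.9])), (30, 19, array([-9.8, 35.1, 67.6]))]
```

```bash
python3 -m crank '[[[0,0,-0.008],[0,0,0],0.3],[[0,0,-0.008],[0,0,0],0.3],[[0,0,-0.006],[0,0,0],0.3],[[0,0,0],[0,0,0],0.3]]'; python3 -m crank '[[[0,0,0],[0,0,0],0.1],[[0,0,0],[0,0,0],0],[[0,0,0],[0,0,0],-0.1],[[0,0,0],[0,0,0],-0.2],[[0,0,0],[0,0,0],-0.3],[[0,0,0],[0,0,0],-0.4],[[0,0,0],[0,0,0],-0.5],[[0,0,0],[0,0,0],-0.5]]'
```

```text
clock: 4.65
tool_pos: [0.4606, -0.1515, 0.0243]
orientation: [180.0, -0.1, -169.0]
force: [0.1, -0.1, 0.6]
opening: 0.0569
gripper_force: 0.0
clock: 5.45
tool_pos: [0.4621, -0.1526, 0.0261]
orientation: [-179.9, 0.0, -169.0]
force: [1.1, -8.9, -2.0]
opening: 0.0353
gripper_force: 30.0
```

Now it is really pinched: 35 mm opening, 30 N. I'll work out the arc steps.

```bash
python3 - <<'E'
import numpy as np
t=.045+.04*np.arange(45);x=-157*np.cos(t);z=157*np.sin(t);c=np.radians(11)
for k in range(4):
    print([[round(v,1) for v in ((x[i+1]-x[i])*np.cos(c),(x[i+1]-x[i])*np.sin(c),z[i+1]-z[i])] for i in range(11*k,11*k+11)])
E
```

```text
[[np.float64(0.4), np.float64(0.1), np.float64(6.3)], [np.float64(0.6), np.float64(0.1), np.float64(6.2)], [np.float64(0.9), np.float64(0.2), np.float64(6.2)], [np.float64(1.1), np.float64(0.2), np.float64(6.2)], [np.float64(1.4), np.float64(0.3), np.float64(6.1)], [np.float64(1.6), np.float64(0.3), np.float64(6.1)], [np.float64(1.9), np.float64(0.4), np.float64(6.0)], [np.float64(2.1), np.float64(0.4), np.float64(5.9)], [np.float64(2.3), np.float64(0.4), np.float64(5.8)], [np.float64(2.5), np.float64(0.5), np.float64(5.7)], [np.float64(2.8), np.float64(0.5), np.float64(5.6)]]
[[np.float64(3.0), np.float64(0.6), np.float64(5.5)], [np.float64(3.2), np.float64(0.6), np.float64(5.4)], [np.float64(3.4), np.float64(0.7), np.float64(5.2)], [np.float64(3.6), np.float64(0.7), np.float64(5.1)], [np.float64(3.8), np.float64(0.7), np.float64(4.9)], [np.float64(4.0), np.float64(0.8), np.float64(4.8)], [np.float64(4.2), np.float64(0.8), np.float64(4.6)], [np.float64(4.4), np.float64(0.8), np.float64(4.4)], [np.float64(4.5), np.float64(0.9), np.float64(4.3)], [np.float64(4.7), np.float64(0.9), np.
[... 541 characters left out ...]
9)], [np.float64(5.9), np.float64(1.2), np.float64(1.6)], [np.float64(6.0), np.float64(1.2), np.float64(1.4)]]
[[np.float64(6.1), np.float64(1.2), np.float64(1.2)], [np.float64(6.1), np.float64(1.2), np.float64(0.9)], [np.float64(6.1), np.float64(1.2), np.float64(0.7)], [np.float64(6.2), np.float64(1.2), np.float64(0.4)], [np.float64(6.2), np.float64(1.2), np.float64(0.2)], [np.float64(6.2), np.float64(1.2), np.float64(-0.1)], [np.float64(6.2), np.float64(1.2), np.float64(-0.3)], [np.float64(6.1), np.float64(1.2), np.float64(-0.6)], [np.float64(6.1), np.float64(1.2), np.float64(-0.8)], [np.float64(6.1), np.float64(1.2), np.float64(-1.1)], [np.float64(6.0), np.float64(1.2), np.float64(-1.3)]]
```

```bash
python3 -m crank '[[[0,-0.001,0.002],[0,0,0],-0.5],[[0.0004,0.0001,0.004],[0,0,0],-0.5],[[0.0006,0.0001,0.006],[0,0,0],-0.5],[[0.0009,0.0002,0.006],[0,0,0],-0.5],[[0.0012,0.0002,0.006],[0,0,0],-0.5]]'
```

```text
clock: 5.95
tool_pos: [0.4647, -0.1522, 0.0501]
orientation: [-180.0, -0.0, -169.0]
force: [2.5, -4.0, -3.8]
opening: 0.0352
gripper_force: 30.0
```

```bash
python3 -m crank '[[[0.0015,0,0.006],[0,0,0],-0.5],[[0.0016,0,0.006],[0,0,0],-0.5],[[0.0019,0,0.006],[0,0,0],-0.5],[[0.0021,0.0003,0.006],[0,0,0],-0.5],[[0.0023,0.0004,0.0058],[0,0,0],-0.5],[[0.0025,0.0005,0.0057],[0,0,0],-0.5],[[0.0028,0.0005,0.0056],[0,0,0],-0.5],[[0.003,0.0006,0.0055],[0,0,0],-0.5],[[0.0032,0.0006,0.0054],[0,0,0],-0.5],[[0.0034,0.0007,0.0052],[0,0,0],-0.5],[[0.0036,0.0007,0.0051],[0,0,0],-0.5],[[0.0038,0.0007,0.0049],[0,0,0],-0.5]]'
```

```text
clock: 7.15
tool_pos: [0.4947, -0.1463, 0.1167]
orientation: [179.9, -0.2, -169.0]
force: [-5.3, 5.1, -0.5]
opening: 0.0353
gripper_force: 30.0
```

```bash
python3 -m crank '[[[0.0042,0.001,0.0047],[0,0,0],-0.5],[[0.0043,0.001,0.0045],[0,0,0],-0.5],[[0.0044,0.001,0.0043],[0,0,0],-0.5],[[0.0046,0.001,0.0042],[0,0,0],-0.5],[[0.0048,0.001,0.004],[0,0,0],-0.5],[[0.0049,0.001,0.0038],[0,0,0],-0.5],[[0.005,0.001,0.0036],[0,0,0],-0.5],[[0.0052,0.001,0.0034],[0,0,0],-0.5],[[0.0053,0.001,0.0032],[0,0,0],-0.5],[[0.0054,0.001,0.003],[0,0,0],-0.5],[[0.0055,0.0011,0.0028],[0,0,0],-0.5],[[0.0056,0.0011,0.0025],[0,0,0],-0.5]]'
```

```text
clock: 8.35
tool_pos: [0.5542, -0.1343, 0.1623]
orientation: [180.0, -0.1, -169.0]
force: [-10.4, 5.8, 10.4]
opening: 0.0356
gripper_force: 30.0
```

```bash
python3 -m crank '[[[0.0055,0.001,0.0028],[0,0,0],-0.5],[[0.0056,0.001,0.0026],[0,0,0],-0.5],[[0.0057,0.001,0.0022],[0,0,0],-0.5],[[0.0058,0.001,0.0019],[0,0,0],-0.5],[[0.0059,0.0011,0.0016],[0,0,0],-0.5],[[0.006,0.0011,0.0014],[0,0,0],-0.5],[[0.006,0.0011,0.0012],[0,0,0],-0.5],[[0.006,0.0011,0.0009],[0,0,0],-0.5],[[0.0061,0.0011,0.0007],[0,0,0],-0.5],[[0.0061,0.0011,0.0004],[0,0,0],-0.5],[[0.0061,0.0011,0.0002],[0,0,0],-0.5]]'
```

```text
clock: 9.45
tool_pos: [0.6199, -0.1211, 0.1769]
orientation: [179.9, -0.0, -169.0]
force: [-5.1, 9.2, 1.4]
opening: 0.0356
gripper_force: 30.0
```

```bash
python3 -m crank '[[[0.006,0.0015,-0.0003],[0,0,0],-0.5],[[0.006,0.0015,-0.0005],[0,0,0],-0.5],[[0.006,0.0014,-0.0008],[0,0,0],-0.5],[[0.005,0.0013,-0.0008],[0,0,0],-0.5],[[0.004,0.001,-0.0008],[0,0,0],-0.5],[[0.003,0.0006,-0.0006],[0,0,0],-0.5],[[0,0,0],[0,0,0],-0.5]]'
```

```text
clock: 10.15
tool_pos: [0.6512, -0.1147, 0.1738]
orientation: [180.0, 0.1, -168.9]
force: [-1.8, 5.9, 1.3]
opening: 0.0352
gripper_force: 30.0
```

```bash
python3 -m crank '[[[0.002,0.0005,-0.0004],[0,0,0],-0.5],[[0.002,0.0005,-0.0005],[0,0,0],-0.5],[[0,0,0],[0,0,0],-0.5]]'; python3 -m crank '[[[0.001,0.0002,-0.0002],[0,0,0],-0.5],[[0.001,0.0002,-0.0002],[0,0,0],-0.5],[[0,0,0],[0,0,0],-0.5]]'
```

```text
clock: 10.45
tool_pos: [0.6549, -0.1139, 0.1729]
orientation: [180.0, 0.0, -168.9]
force: [-2.2, 4.6, 1.8]
opening: 0.0355
gripper_force: 30.0
clock: 10.75
tool_pos: [0.6566, -0.1136, 0.1726]
orientation: [180.0, 0.0, -168.9]
force: [-2.7, 4.6, 2.1]
opening: 0.0356
gripper_force: 30.0
```

```bash
python3 -m crank '[[[0.001,0.0002,-0.0002],[0,0,0],-0.5],[[0.001,0.0002,-0.0002],[0,0,0],-0.5],[[0,0,0],[0,0,0],-0.5]]'; python3 -m crank '[[[0.001,0.0002,-0.0002],[0,0,0],-0.5],[[0.001,0.0002,-0.0002],[0,0,0],-0.5],[[0,0,0],[0,0,0],-0.5]]'
```

```text
clock: 11.05
tool_pos: [0.6569, -0.1135, 0.1724]
orientation: [180.0, -0.1, -169.0]
force: [-8.2, 4.1, 7.3]
opening: 0.0354
gripper_force: 30.0
clock: 11.35
tool_pos: [0.6571, -0.1135, 0.1723]
orientation: [180.0, -0.3, -169.0]
force: [-14.7, 4.9, 11.4]
opening: 0.0354
gripper_force: 30.0
```

```bash
python3 -m crank '[[[-0.002,-0.0004,0.0004],[0,0,0],-0.5],[[-0.0008,0,0],[0,0,0],-0.4],[[0,0,0],[0,0,0],0],[[0,0,0],[0,0,0],0.3],[[0,0,0],[0,0,0],0.3],[[0,0,0],[0,0,0],0.4],[[0,0,0.005],[0,0,0],0.4],[[0,0,0.01],[0,0,0],0.4],[[0,0,0.02],[0,0,0],0.4],[[0,0,0.025],[0,0,0],0.4],[[0,0,0.015],[0,0,0],0.4]]'; python3 -m crank '[[[-0.01,0.02,0],[0,0,-2],0.4],[[-0.014,0.032,0],[0,0,-2.6],0.4],[[-0.016,0.037,0],[0,0,-2.6],0.4],[[-0.016,0.037,0],[0,0,-2.6],0.4],[[-0.016,0.037,0],[0,0,-2.6],0.4],[[-0.016,0.037,0],[0,0,-2.6],0.4],[[-0.016,0.037,0],[0,0,-2.6],0.4],[[-0.016,0.037,-0.005],[0,0,-2.6],0.4],[[-0.016,0.037,-0.008],[0,0,-2.6],0.4],[[-0.016,0.037,-0.009],[0,0,-2.6],0.4],[[-0.016,0.037,-0.009],[0,0,-2.6],0.4],[[-0.018,0.03,-0.009],[0,0,-2.6],0.4]]'
```

```text
clock: 12.45
tool_pos: [0.6585, -0.1142, 0.2495]
orientation: [-179.9, 0.2, -169.0]
force: [0.5, 0.1, -0.3]
opening: 0.0614
gripper_force: 0.0
clock: 13.65
tool_pos: [0.4712, 0.3032, 0.2071]
orientation: [179.9, 0.0, 160.3]
force: [0.2, -0.3, -1.3]
opening: 0.0613
gripper_force: 0.0
```

```bash
python3 -m crank '[[[0,0,0],[0,0,0],0.4],[[0,0,0],[0,0,0],0.4]]'; python3 - <<'E'
from plant import ctrl, imaging
from h import *
np.set_printoptions(precision=4,suppress=True)
c=imaging.camera_model("wrist");p,d=imaging.snapshot("wrist");t=imaging.camera_model("top");tp,td=imaging.snapshot("top");s=imaging.camera_model("side");sp,sd=imaging.snapshot("side")
np.savez("top1.npz",p=tp,d=td,**t)
print(ctrl.get_obs()['tool_pos'])
for n,cc,im,dd in(("w",c,p,d),("s",s,sp,sd)):
    _,m=blobs(im,(105,130,40),(130,255,255));n_,l,st,ce=cv2.connectedComponentsWithStats(m);i=1+np.argmax(st[1:,4]);m=l==i
    v,u=np.nonzero(m&(dd>0));z=dd[v,u]
    X=(np.linalg.inv(cc['mtx'])@np.c_[u,v,np.ones(len(u))].T*z-cc['t'][:,None]).T@cc['R']
    print(n,len(X),st[i],"z pct",np.percentile(X[:,2],[2,20,50,80,95,99]))
    if n=="w":
        T=X[X[:,2]>np.percentile(X[:,2],97)-.006][:,:2];q=T.mean(0);U=np.linalg.svd(T-q,full_matrices=False)[2];r=cv2.minAreaRect((T*1e4).astype(np.float32));a=(T-q)@U[0];b=(T-q)@U[1]
        print("top face",q,U[0],"along",a.min(),a.max(),"acr",np.percentile(b,[2,98]),"rect",r)
cv2.imwrite("pics/w3.png",np.hstack([cv2.resize(p,(400,300)),cv2.resize(sp,(400,300))]))
E
```

```text
clock: 13.85
tool_pos: [0.4714, 0.302, 0.207]
orientation: [180.0, 0.0, 160.6]
force: [1.6, 0.3, 0.8]
opening: 0.0614
gripper_force: 0.0
[0.4722 0.3007 0.207 ]
w 897 [277 155  14  73 902] z pct [0.0074 0.0964 0.0972 0.0978 0.0983 0.0989]
top face [0.4731 0.304 ] [ 0.9357 -0.3527] along -0.027993363844422935 0.030233097041143072 acr [-0.0047  0.0048] rect ((4741.7978515625, 3036.240478515625), (98.90782928466797, 582.1865234375), 69.50447845458984)
s 152 [204 157  23   7 154] z pct [0.0778 0.0815 0.0869 0.0922 0.094  0.0946]
```

View pics/w3.png

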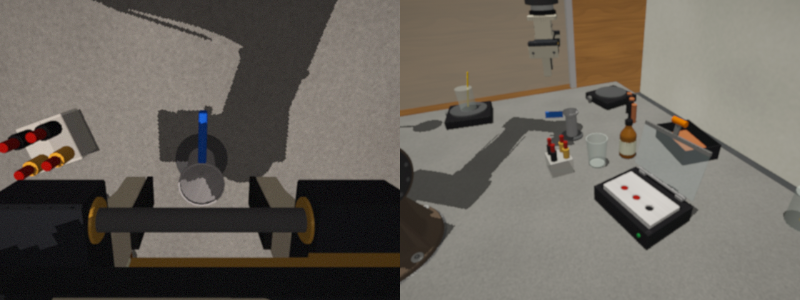

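Cover is open (right panel) and the scene is otherwise unmoved; the handle is centred at (203,135) in the left panel. I turn 1 degree, align over the grip point and descend.

```bash
python3 -m crank '[[[-0.0025,0.0035,-0.01],[0,0,-1.1],0.4],[[0,0,-0.02],[0,0,0],0.4],[[0,0,-0.025],[0,0,0],0.2],[[0,0,-0.025],[0,0,0],0],[[0,0,-0.02],[0,0,0],0],[[0,0,-0.01],[0,0,0],0],[[0,0,0],[0,0,0],0],[[0,0,0],[0,0,0],0]]'; python3 - <<'E'
from plant import ctrl, imaging
from h import *
np.set_printoptions(precision=4,suppress=True)
c=imaging.camera_model("wrist");P=[ctrl.get_obs()['tool_pos']]
p,d=imaging.snapshot("wrist");P.append(ctrl.get_obs()['tool_pos']);o=ctrl.get_obs();print(np.mean(P,0),o['orientation'])
_,m=blobs(p,(105,130,40),(130,255,255));n_,l,st,ce=cv2.connectedComponentsWithStats(m);i=1+np.argmax(st[1:,4]);v,u=np.nonzero((l==i)&(d>0));z=d[v,u]
X=(np.linalg.inv(c['mtx'])@np.c_[u,v,np.ones(len(u))].T*z-c['t'][:,None]).T@c['R']
print(st[i],np.percentile(X[:,2],[50,95]))
T=X[X[:,2]>np.percentile(X[:,2],97)-.006][:,:2];print(cv2.minAreaRect((T*1e4).astype(np.float32)),np.linalg.svd(T-T.mean(0),full_matrices=False)[2][0])
E
```

```text
clock: 14.8
tool_pos: [0.4696, 0.3047, 0.0968]
orientation: [180.0, 0.0, 159.3]
force: [0.3, 0.1, 0.4]
opening: 0.0438
gripper_force: 0.0
[0.4697 0.3049 0.097 ] [179.924    0.0398 159.3056]
[ 271  190   20  101 1849] [0.0971 0.0983]
((4709.9599609375, 3046.97705078125), (99.16877746582031, 522.1282348632812), 69.69010925292969) [ 0.9356 -0.3532]
```

```bash
python3 -m crank '[[[0,0.0003,-0.012],[0,0,0],0],[[0,0,-0.015],[0,0,0],0],[[0,0,-0.014],[0,0,0],0],[[0,0,-0.008],[0,0,0],0],[[0,0,0],[0,0,0],-0.2],[[0,0,0],[0,0,0],-0.4],[[0,0,0],[0,0,0],-0.6],[[0,0,0],[0,0,0],-0.7],[[0,0,0],[0,0,0],-0.9],[[0,0,0],[0,0,0],-1],[[0,0,0],[0,0,0],-1],[[0,0,0],[0,0,0],-1]]'; python3 -m crank '[[[0,0,0.003],[0,0,0],-1],[[0,0,0.006],[0,0,0],-1],[[0,0,0.01],[0,0,0],-1],[[0,0,0],[0,0,0],-1]]'
```

```text
clock: 16.05
tool_pos: [0.4692, 0.305, 0.0475]
orientation: [180.0, 0.0, 159.3]
force: [-0.7, -1.1, 2.6]
opening: 0.0098
gripper_force: 30.0
clock: 16.45
tool_pos: [0.4699, 0.3058, 0.068]
orientation: [179.9, 0.1, 159.3]
force: [0.7, -0.1, -1.5]
opening: 0.0101
gripper_force: 30.0
```

```bash
python3 -m crank '[[[0,0,0.012],[0,0,0],-1],[[0,0,0.018],[0,0,0],-1],[[0,0,0.022],[0,0,0],-1],[[0,0,0.022],[0,0,0],-1],[[0,0,0.022],[0,0,0],-1],[[0,0,0.018],[0,0,0],-1],[[0,0,0.012],[0,0,0],-1],[[0,0,0.006],[0,0,0],-1],[[0,0,0],[0,0,0],-1],[[0,0,0],[0,0,0],-1]]'; python3 - <<'E'
from plant import ctrl, imaging
import cv2,numpy as np
p,d=imaging.snapshot("side");w,d=imaging.snapshot("wrist");t,d=imaging.snapshot("top")
cv2.imwrite("pics/s4.png",np.hstack([cv2.resize(p[60:240,150:390],(400,300)),cv2.resize(w,(400,300))]))
E
```

```text
clock: 17.45
tool_pos: [0.4687, 0.3046, 0.1975]
orientation: [-179.9, -0.0, 159.3]
force: [0.6, 0.4, -0.3]
opening: 0.0102
gripper_force: 30.0
```

View pics/s4.png

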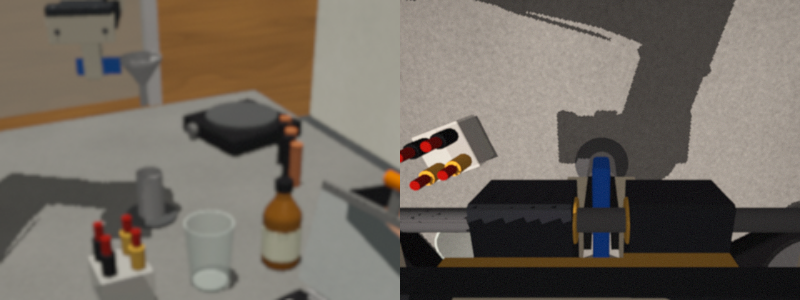

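The funnel hangs upright from the fingers (left panel, rim at about (142,58)), clear of the stand. Now I carry it across.

```bash
python3 -m crank '[[[0,-0.008,0],[0,0,0],-1],[[0.001,-0.018,0],[0,0,0],-1],[[0.001,-0.028,0],[0,0,0],-1],[[0.001,-0.035,0],[0,0,0],-1],[[0.002,-0.035,0],[0,0,0],-1],[[0.002,-0.035,0],[0,0,0],-1],[[0.002,-0.035,0],[0,0,0],-1],[[0.002,-0.035,0],[0,0,0],-1],[[0.002,-0.035,0],[0,0,0],-1],[[0.002,-0.035,0],[0,0,0],-1],[[0.001,-0.035,0],[0,0,0],-1],[[0.001,-0.035,0],[0,0,0],-1]]'; python3 -m crank '[[[0,-0.033,0],[0,0,0],-1],[[0,-0.028,0],[0,0,0],-1],[[0,-0.018,0],[0,0,0],-1],[[0,-0.009,0],[0,0,0],-1],[[0,-0.004,0],[0,0,0],-1],[[0,0,0],[0,0,0],-1],[[0,0,0],[0,0,0],-1],[[0,0,0],[0,0,0],-1],[[0,0,0],[0,0,0],-1]]'; python3 - <<'E'
from plant import ctrl, imaging
from h import *
np.set_printoptions(precision=4,suppress=True)
s=imaging.camera_model("side");sp,sd=imaging.snapshot("side");t=imaging.camera_model("top");tp,td=imaging.snapshot("top");w=imaging.camera_model("wrist");wp,wd=imaging.snapshot("wrist")
np.savez("s5.npz",p=sp,d=sd,**s);np.savez("t5.npz",p=tp,d=td,**t);np.savez("w5.npz",p=wp,d=wd,**w)
def pr(c,X):
    v=c['mtx']@(c['R']@X+c['t']);return v[:2]/v[2]
o=ctrl.get_obs();print(o['tool_pos'])
tip=o['tool_pos']+[.058,-.0215,-.019]
print("pred tip side",pr(s,tip),"rim",pr(s,tip+[0,0,.068]),"top",pr(t,tip+[0,0,.068]),"wrist",pr(w,tip+[0,0,.068]))
cv2.imwrite("pics/s5.png",np.hstack([cv2.resize(sp[130:340,230:390],(400,525)),cv2.resize(tp[150:300,290:440],(400,525))]))
E
```

```text
clock: 18.8
tool_pos: [0.4851, -0.0664, 0.1983]
orientation: [180.0, 0.0, 159.3]
force: [1.1, 0.3, -1.0]
opening: 0.0096
gripper_force: 30.0
clock: 19.7
tool_pos: [0.4862, -0.1554, 0.1983]
orientation: [180.0, 0.0, 159.4]
force: [0.4, 0.1, -0.1]
opening: 0.0099
gripper_force: 30.0
[ 0.4862 -0.1557  0.1983]
pred tip side [354.4341 221.3298] rim [359.5568 178.2094] top [436.7294 194.2134] wrist [279.9531 414.5117]
```

View pics/s5.png

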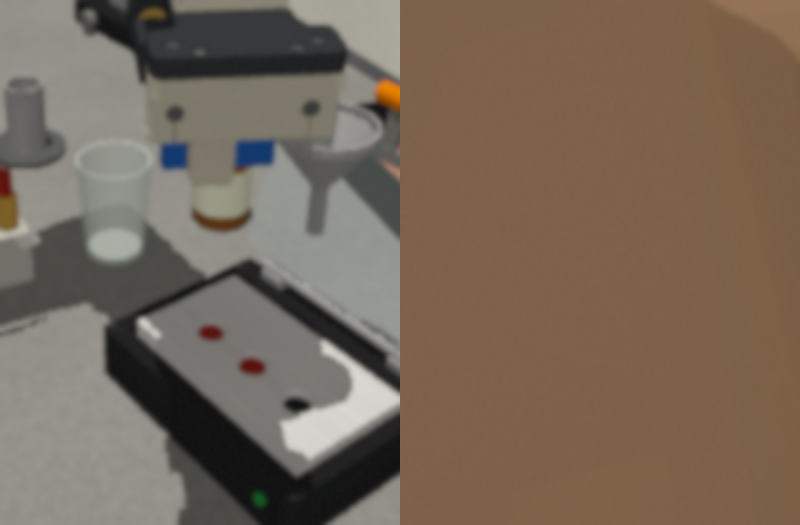

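```bash
cat > m.py <<'E'
import sys
from plant import ctrl, imaging
from h import *
np.set_printoptions(precision=4,suppress=True)
def pr(c,X):
    v=c['mtx']@(c['R']@X+c['t']);return v[:2]/v[2]
s=imaging.camera_model("side");P=[]
for i in range(2):
    P.append(ctrl.get_obs()['tool_pos']);p,d=imaging.snapshot("side")
o=np.mean(P,0);print("tool",o)
tip=o+[.058,-.0215,-.019]
v,u=np.nonzero(d>0);z=d[v,u]
X=(np.linalg.inv(s['mtx'])@np.c_[u,v,np.ones(len(u))].T*z-s['t'][:,None]).T@s['R']
L=X-tip
m=(np.hypot(L[:,0],L[:,1])<.016)&(L[:,2]>-.02)&(L[:,2]<.03)
if tip[2]<.085: m&=X[:,2]>.054
print("spout pts",m.sum(),"lowest",np.sort(X[m,2])[:4])
fw=s['R'][2]*[1,1,0];fw/=np.linalg.norm(fw)
for a in np.arange(.0,.03,.006):
    r=m&(L[:,2]>=a)&(L[:,2]<a+.006)
    for vv in np.unique(v[r]):
        k=r&(v==vv);uc=(u[k].min()+u[k].max())/2;zz=np.median(X[k,2])
        zn=np.min(z[k]);ro,rd=ray(s,(uc,vv));C=ro+rd*zn+fw*.005
        print(vv,k.sum(),uc,"axis",C)
if len(sys.argv)>1:
    h=cv2.cvtColor(p,cv2.COLOR_BGR2HSV)
    for c in [b for b in blobs(p,(0,120,40),(8,255,255),12)[0]]:
        Q=onz(s,c[0],.048)
        if .45<Q[0]<.65 and -.25<Q[1]<0:print("red",c[0],c[1][4],Q)
    g=p.max(2);x0,y0=348,292;mm=np.zeros_like(g);mm[y0-12:y0+13,x0-14:x0+15]=(g<60)[y0-12:y0+13,x0-14:x0+15]*255
    n,l,st,ce=cv2.connectedComponentsWithStats(mm)
    for i in range(1,n):
        if st[i,4]>8: print("dark",ce[i],st[i],onz(s,st[i,:2]+(st[i,2:4]-1)/2,.05),onz(s,ce[i],.05))
cv2.imwrite("cur.png",p)
E
python3 m.py c; python3 - <<'E'
from h import *
T=dict(np.load("top1.npz"))
for lo,hi,z in(((0,100,60),(10,255,255),.048),((0,0,0),(180,255,60),.05)):
    for b in blobs(T['p'],lo,hi,20)[0]:
        Q=onz(T,b[0],z)
        if .45<Q[0]<.6 and -.22<Q[1]<-.05: print(b,Q)
E
```

```text
tool [ 0.4862 -0.1558  0.1983]
spout pts 140 lowest [0.1785 0.1787 0.1789 0.1792]
220 4 355.5 axis [ 0.5439 -0.1775  0.1853]
221 8 355.5 axis [ 0.5436 -0.1782  0.1841]
222 8 355.5 axis [ 0.543  -0.1792  0.1832]
223 5 355.0 axis [ 0.5428 -0.1786  0.1812]
224 2 355.5 axis [ 0.5428 -0.18    0.1804]
216 2 353.5 axis [ 0.5418 -0.1749  0.1909]
217 6 356.0 axis [ 0.5438 -0.1779  0.1904]
218 7 356.0 axis [ 0.5436 -0.1785  0.1893]
219 7 356.0 axis [ 0.5435 -0.1788  0.1878]
220 4 355.5 axis [ 0.5432 -0.1784  0.186 ]
212 1 353.0 axis [ 0.5416 -0.173   0.1964]
213 4 356.5 axis [ 0.5445 -0.1771  0.1963]
214 8 356.5 axis [ 0.5431 -0.1791  0.1963]
215 7 356.0 axis [ 0.5429 -0.1786  0.1944]
216 5 357.0 axis [ 0.5445 -0.179   0.1925]
217 1 356.0 axis [ 0.5429 -0.1791  0.1915]
209 4 357.0 axis [ 0.5444 -0.1772  0.2029]
210 7 357.0 axis [ 0.5433 -0.1789  0.2025]
211 8 356.5 axis [ 0.5434 -0.178   0.2004]
212 7 357.0 axis [ 0.5437 -0.179   0.1993]
213 4 357.5 axis [ 0.5438 -0.1802  0.1984]
205 2 354.5 axis [ 0.5416 -0.1746  0.2085]
206 7 357.0 axis [ 0.5427 -0.1786  0.2089]
207 7 357.0 axis [ 0.543  -0.1785  0.2072]
208 7 357.0 axis [ 0.5433 -0.1784  0.2055]
209 3 357.0 axis [ 0.5437 -0.1782  0.2036]
red [313.6333 262.6333] 30 [ 0.5292 -0.0983  0.048 ]
red [330.5278 276.1111] 36 [ 0.5381 -0.1395  0.048 ]
dark [348.1379 291.4828] [344 290   9   4  29] [ 0.5436 -0.1828  0.05  ] [ 0.5438 -0.1828  0.05  ]
(array([368.86956522, 224.02898551]), array([364, 220,  10,   9,  69], dtype=int32)) [ 0.53751985 -0.13665496  0.048     ]
(array([346.17142857, 228.38571429]), array([342, 224,   9,  10,  70], dtype=int32)) [ 0.52922183 -0.09525921  0.048     ]
(array([359.39520523, 220.85652016]), array([ 306,  173,  119,   92, 2753], dtype=int32)) [ 0.54286731 -0.11918714  0.05      ]
(array([391.09756098, 219.73170732]), array([388, 217,   7,   7,  41], dtype=int32)) [ 0.54537742 -0.17676633  0.05      ]
```

```bash
python3 - <<'E'
from h import *
np.set_printoptions(precision=4,suppress=True)
S=dict(np.load("s5.npz"));d=S['d']
v,u=np.mgrid[255:305,295:365];k=(d[255:305,295:365]>0);u=u[k];v=v[k];z=d[v,u]
X=(np.linalg.inv(S['mtx'])@np.c_[u,v,np.ones(len(u))].T*z-S['t'][:,None]).T@S['R']
m=(X[:,2]>.04)&(X[:,2]<.06)&(X[:,0]>.5)&(X[:,0]<.59)&(X[:,1]<-.08)&(X[:,1]>-.2)
Y=X[m];
for _ in range(5):
    A=np.c_[Y[:,:2],np.ones(len(Y))];c=np.linalg.lstsq(A,Y[:,2],rcond=None)[0];r=Y[:,2]-A@c;Y=Y[abs(r)<max(2*r.std(),5e-4)]
print(len(Y),c,np.std(r))
n=np.array([-c[0],-c[1],1])
def hit(uv):
    o,q=ray(S,uv);return o+q*(c[2]-n@o)/(n@q)
f1,f2,e=[hit(x) for x in((313.6,262.6),(330.5,276.1),(348.1,291.5))];print(f1,f2,e,"extrap",2*f2-f1)
E
```

```text
1944 [ 0.0011 -0.0027  0.0474] 0.000641208300782529
[ 0.5291 -0.0984  0.0482] [ 0.5379 -0.1398  0.0484] [ 0.5447 -0.1816  0.0485] extrap [ 0.5467 -0.1812  0.0485]
```

```bash
python3 -m crank '[[[0.0015,0,-0.008],[0,0,0],-1],[[0,0,-0.015],[0,0,0],-1],[[0,0,-0.018],[0,0,0],-1],[[0,0,-0.018],[0,0,0],-1],[[0,0,-0.015],[0,0,0],-1],[[0,0,-0.012],[0,0,0],-1],[[0,0,-0.009],[0,0,0],-1],[[0,0,-0.006],[0,0,0],-1],[[0,0,-0.003],[0,0,0],-1],[[0,0,0],[0,0,0],-1],[[0,0,0],[0,0,0],-1]]'; python3 m.py | head -14; python3 - <<'E'
import cv2
p=cv2.imread("cur.png");cv2.imwrite("pics/s6.png",cv2.resize(p[170:330,270:400],(650,600),interpolation=2)[:600])
E
```

```text
clock: 21.05
tool_pos: [0.488, -0.1561, 0.0947]
orientation: [180.0, 0.0, 159.3]
force: [0.5, -0.5, -0.1]
opening: 0.0095
gripper_force: 30.0
tool [ 0.488  -0.1561  0.0947]
spout pts 103 lowest [0.0745 0.0762 0.0764 0.0766]
275 1 347.0 axis [ 0.544  -0.1728  0.0805]
276 3 350.0 axis [ 0.5465 -0.1772  0.0812]
277 7 350.0 axis [ 0.5453 -0.179   0.0811]
278 7 350.0 axis [ 0.545  -0.1797  0.0798]
279 5 350.0 axis [ 0.5451 -0.1799  0.0778]
273 3 350.0 axis [ 0.5456 -0.1775  0.0878]
274 7 350.0 axis [ 0.5447 -0.1789  0.0873]
275 6 350.5 axis [ 0.5455 -0.1794  0.0854]
276 4 350.5 axis [ 0.5459 -0.1792  0.0831]
270 2 351.0 axis [ 0.547  -0.1772  0.0931]
271 6 350.5 axis [ 0.5449 -0.1789  0.0932]
272 6 350.5 axis [ 0.5446 -0.1796  0.0919]
```

View pics/s6.png

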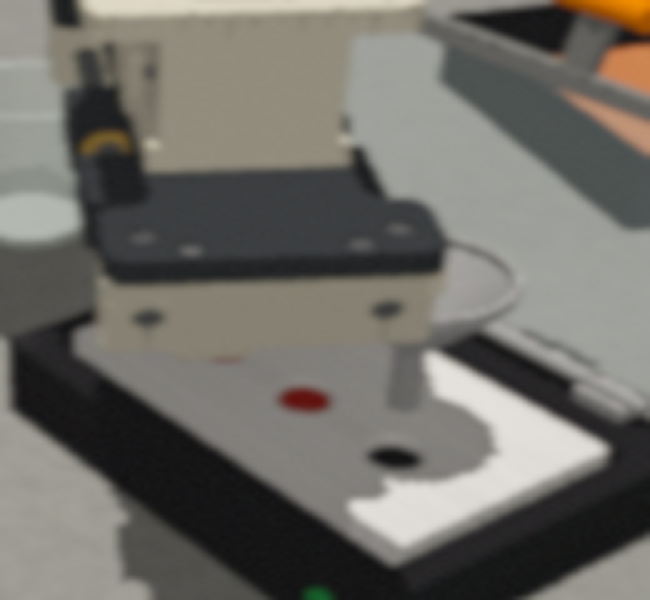

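The spout tip, at about (404,405), sits above the dark cavity at (393,458). Extrapolated straight down it lands within about 1 mm of centre. Final lowering follows.

```bash
python3 -m crank '[[[-0.0006,0,-0.005],[0,0,0],-1],[[0,0,-0.005],[0,0,0],-1],[[0,0,-0.004],[0,0,0],-1],[[0,0,-0.002],[0,0,0],-1],[[0,0,0],[0,0,0],-1],[[0,0,0],[0,0,0],-1],[[0,0,0],[0,0,0],-1]]'; python3 m.py | head -8; python3 - <<'E'
import cv2
p=cv2.imread("cur.png");cv2.imwrite("pics/s7.png",cv2.resize(p[190:320,280:410],(600,600),interpolation=2))
E
```

```text
clock: 21.85
tool_pos: [0.4872, -0.1561, 0.0784]
orientation: [180.0, 0.0, 159.3]
force: [-0.3, -0.7, -0.7]
opening: 0.0098
gripper_force: 30.0
tool [ 0.4872 -0.1561  0.0784]
spout pts 92 lowest [0.0582 0.0584 0.0584 0.0585]
284 2 348.5 axis [ 0.5452 -0.1775  0.0655]
285 6 348.5 axis [ 0.544  -0.1794  0.0654]
286 4 348.0 axis [ 0.5433 -0.1794  0.0637]
287 4 348.5 axis [ 0.5442 -0.1798  0.0616]
281 2 349.0 axis [ 0.5457 -0.1772  0.0712]
282 5 349.0 axis [ 0.5444 -0.1792  0.0713]
```

View pics/s7.png

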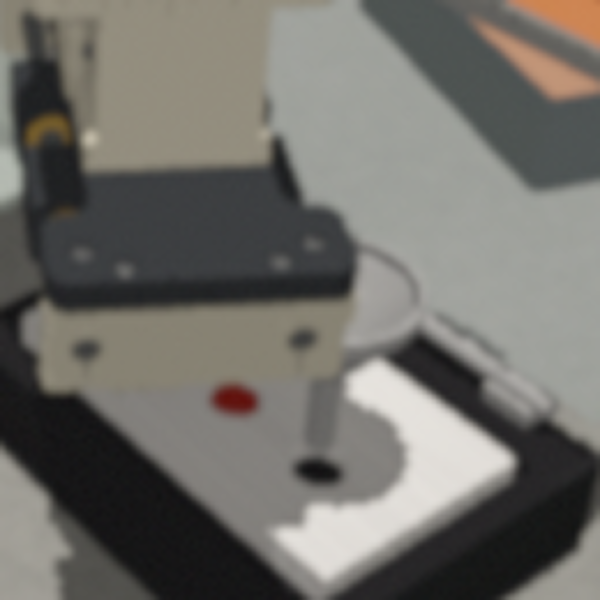

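The spout tip at (320,450) stands directly over the dark cavity at (317,471), about 10 mm above it, upright and still. Handing in.

```bash
python3 -c "
from plant import close_job
print(close_job())"
```

```text
the job is handed in; nothing more can be done
None
```

The job is handed in: the cover is fully open on its stop, and the arm is still holding the funnel upright about 10 mm above the empty cavity, centred to about 1 mm by my measurements. I saw no contact with the station or the things in between.

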